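Let a coffee pod into the lever caddy

TASK

Press the red lever pad of the scraps caddy down so that its linked lid lifts and the used coffee pod waiting on the side chute rolls in by itself; then ease the lever back up, taking about three seconds, so that the lid comes down shut without slamming, and move away. Work only the lever: do not touch the lid or the pod, pick nothing up, and leave the saucers, mug and spoon where they are.

Things in the scene. Friction and masses are not known exactly. Their poses are not given: they have to be found in the camera images.
- caddy: Scraps caddy, a sage-green open-topped box 150 (x) x 160 (y) x 110 (z) mm, fixed to the worktop. Origin: centre of its underside; x points to its rear (the lid hinge), y to the side with the steel chute, z up. The chute leaves the +y wall at rim height, is centred at x = -40 mm, is 56 mm wide, slopes up outwards to y = 167 mm and its end stop is 156 mm high. The lever runs along the -y side
- lever (a joint): angle of the bent steel lever (rad): 0 = at rest with the pad up, grows as the red pad is pressed down, stop at 0.60. Its pivot lies level across the caddy at x = -30, z = 122 mm of the caddy. Pressing takes about 3 to 6 N on the pad; let go, the weight of the lid and a spring throw it back to 0
- lever_pad (a point): centre of the top face of the red lever pad, 42 (along the lever) x 50 (across) mm and 8 mm thick, in front of the caddy (its -x side). Seen from the pivot it lies 122 mm ahead and 17 mm up (radius 123 mm), at rest about 139 mm above the worktop and tilted 0.26 rad with its front edge high; pressed to the stop it is about 67 mm above the worktop and tilted 0.34 rad the other way, having moved about 12 mm towards the caddy. The point moves with the pad
- lid_angle (a joint): opening angle of the lid (rad): 0 = shut, grows as it opens to 0.78 with the lever at its stop; always 1.3 times the lever angle with no damper. The pod gets under it at about 0.45 rad
- lid: flat steel lid, 156 x 160 x 8 mm with a tab on the lever side, with a 34 mm high upstand along the chute side that holds the pod back. Origin: middle of its hinge line, on the caddy's rear rim at 110 mm; -x points to its front edge, z up from its face
- pod: centre of the used coffee pod, a copper-coloured cylinder of diameter 34 mm and length 30 mm, 14 g, lying across the chute against the lid's upstand. It rolls into the caddy when the lid lifts enough
- saucer_low: lower of two stacked white saucers, diameter 144 mm, 17 mm high; origin at the centre of its underside; bystander
- saucer_top: upper white saucer, same size, its underside 7 mm above that of the lower; bystander
- mug: blue mug, diameter 76 mm, 85 mm high, origin at the centre of its underside; bystander
- spoon: steel spoon with a wooden handle, about 200 mm long, lying flat on the worktop; bystander
Mind the look-alikes: they are no part of the job. Of the things like the pod, leave any that is green; of the rest the smaller one is meant.

How it is judged:
By the outcome, as a careful person would: the job done as asked, in the order asked, and still so for the second after the job is handed in, with the robot touching nothing.
It also fails if it takes over 43 s, if anything falls off the work surface, if the arm or the gripper's body presses on something with over 40 N, if the wrist force passes 120 N, or if a joint passes its speed limit or range.

ROBOT

A 6-joint arm with a two-finger parallel gripper is mounted at the origin on the work surface. World frame = base frame: x ahead of the robot, y to its left, z up, the work surface at z = 0. Lengths are in m, angles in rad, forces in N, time in s.
With the tool pointing down it reaches from about 0.3 to 0.775 m from the base axis. Payload 14.6 kg.
Tool frame: the origin (TCP) lies on the mounting face of the last link; the fingertips stand 199 mm ahead of it and the grasp point (between the pads) lies 180 mm ahead of it; z points along the fingers, y is the direction in which the jaws open and shut (so a half turn about z gives the same grasp; the last joint's range is limited). The gripper opens to 94 mm and grips with 3 to 60 N. Pads are 16 mm wide; open, the fingers measure 119 mm over their backs; the gripper's body (75 mm by 177 mm) begins 78 mm behind the grasp point.
Start: joints at [1.137, 0.3, 1.521, -0, 1.321, -0.067], TCP at [0.197, 0.513, 0.405] pointing down, gripper open.
Joint ranges: [-3.03, 3.03], [-0.79, 2.21], [0.23, 2.52], [-1.04, 4.18], [0, 3.07], [-2.55, 2.55]. Speed limits (rad/s): [2.22, 2.22, 2.57, 3.14, 3.14, 3.14].

INTERFACE

Orientations are given as [roll, pitch, yaw] about the fixed x, y, z axes, in that order (R = Rz(yaw) Ry(pitch) Rx(roll)).
In Python, from station import sensors, vision, job gives the robot as it stands. The module is installed in compiled form; this text tells all that it offers.
- The arm moves only by the tool arm_command, never from a script. Its argument "plan" is one flat list of numbers, 5 for each row, row after row: the closure, from -1 (fully open) to 1 (shut), so that 0 is half open, then the shift along the world's x, y, z scaled (see below), then the turn about the world's z scaled (see below). A call has 1 to 20 rows; each row is the pose to reach, as a shift and turn from the pose commanded when the call began; what a row does not reach only later rows make up. The controller multiplies each number of a shift by 400 mm and each number of a turn by 120 degrees. A row lasts 1/10 s, in which the tool goes at most 50 mm and 8.59 degrees, less where a joint would pass 70% of its speed; a pose out of reach is approached as far as the arm can. A call with a number of a shift or a turn outside -1 to 1 is refused whole. A call with a gripper value outside its range is refused whole. The fingers move at their own pace and stop on an object; "newtons" is the grip in N (left out, the last holds). Time passes only in rows, so rows that repeat a pose let the fingers close. It gives the time, the measured TCP pose, the force and the opening at its end, in the units of the state.
- sensors.get_obs(): the state, without advancing time (a new reading comes with each control period).
- vision.camera(name): name is "scene" or "top" or "wrist"; returns the picture (480x640x3 uint8, blue, green, red); there is no depth.
- vision.camera_params(name): a dict with "intrinsics" (3x3 intrinsics, pixels), "rvec" (rotation vector, rad) and "tvec" (3), from world to camera coordinates, as OpenCV has them. Camera axes: x right, y down, z forward; pixel columns grow to the right and rows downward; lengths in m; the calibration is good to about 2 mm. A picture is of the moment at which its call begins: read the wrist's pose just before it. camera_params takes no time and is no camera call; for the wrist camera it gives the pose at the moment of the call.
- job.hand_in(): hands the job in, once; it reports no verdict.
Trained networks look in the newest picture that a camera, given by its name, has taken for a name from the list of things; names that differ only in an ending like _2 or _b are one class to them, and where a whole thing is asked for, a point or a joint stands for the part that bears it (a point fixed in the world has none). Each returns a list of dicts, best first, with "confidence" (0 to 1); they miss things now and then, are a little off and sometimes report something else, mostly with a low value. They report only what shows in the picture. A call takes as long as a camera call. They do not tell look-alikes from the thing itself.
- vision.search_frame(name, camera): "at" ([row, column] in pixels, amid what is visible of it).
- vision.silhouettes(name, camera): "mask" (480x640 bool, what is visible of it) and "at" ([row, column] in pixels, amid what is visible of it).
- vision.pinpoint(name, camera): "at" ([row, column] in pixels: a listed point, or the origin of a listed thing).
The state is a dict: "time_s": time; "qpos": joint angles; "joint_vel": joint speeds; "tau": joint torques, N m; "ee_pos": TCP position; "eef_rot": TCP orientation; "force": force on the tool from outside, world axes, zero at the start; "moment": the same for the moment, N m; "grip_width": finger opening in m.
Only numpy, scipy, OpenCV 4.12 (cv2) and the standard library are available. Lean on these libraries where they do the work, as an engineer would, in place of code of your own. Each camera call takes 0.05 s, during which the arm holds its last target.

## Working session

There is one attempt and no reset: what is moved stays moved. The work goes in short steps, Python scripts to look and compute and a tool call to move; the robot and the scene stay as the last step left them, time stands still between calls to the robot, and variables do not carry over. Pictures are saved under pics/ and viewed, and the job is handed in when it is done.

Besides the shell and the picture viewer there is one more tool, called after "Emit:" as name(argument=value, ...) on one line, values as JSON. arm_command: Moves the arm, as the interface text tells. Its arguments: {"type":"object","properties":{"plan":{"type":"array"},"newtons":{"type":"number"}},"required":["plan"]}

```bash
mkdir -p pics
cat > h.py <<'E'
import numpy as np, cv2
from station import sensors, vision, job
def cam(n):
    p=vision.camera_params(n); K=np.array(p["intrinsics"],float); R,_=cv2.Rodrigues(np.array(p["rvec"],float)); t=np.array(p["tvec"],float).ravel()
    return K,R,t
def ray(n,rc):
    K,R,t=cam(n); d=R.T@np.linalg.inv(K)@np.array([rc[1],rc[0],1.]); return -R.T@t,d
def atz(n,rc,z):
    c,d=ray(n,rc); return c+d*(z-c[2])/d[2]
def tri(obs):
    A=0;b=0
    for n,rc in obs:
        c,d=ray(n,rc); d/=np.linalg.norm(d); P=np.eye(3)-np.outer(d,d); A=A+P; b=b+P@c
    x=np.linalg.solve(A,b)
    return x
def proj(n,X):
    K,R,t=cam(n); p=K@(R@np.array(X)+t); return p[1]/p[2],p[0]/p[2]
E
python3 - <<'E'
from h import *
np.set_printoptions(precision=4,suppress=True)
o=sensors.get_obs(); print(o)
for n in("scene","top"):
    cv2.imwrite(f"pics/{n}0.png",vision.camera(n))
    for k in("lever_pad","caddy","pod","lid"):
        r=vision.pinpoint(k,n); print(n,k,[(np.round(a["at"],1),round(a["confidence"],2)) for a in r])
E
```

```text
{'time_s': 0.0, 'qpos': array([ 1.1374,  0.3005,  1.5216,  0.    ,  1.3207, -0.0666]), 'joint_vel': array([-0.0022, -0.0009,  0.0006, -0.0024,  0.0019,  0.0004]), 'tau': array([ -0.0028, -53.1793, -35.2741,   0.0707,   0.0244,  -0.0001]), 'ee_pos': array([0.1972, 0.5134, 0.4041]), 'eef_rot': array([-3.1404, -0.0001,  2.7748]), 'force': array([-0.0355,  0.1608,  0.4116]), 'moment': array([ 0.0112, -0.0383,  0.0083]), 'grip_width': 0.09380860643940095}
scene lever_pad [(array([214.8, 375.7]), 0.7)]
scene caddy [(array([318.9, 350.2]), 0.63), (array([213.3, 375. ]), 0.31)]
scene pod [(array([273.9, 437.6]), 0.93), (array([275.4, 506.8]), 0.89), (array([281.9, 409.8]), 0.77)]
scene lid [(array([297.1, 323.1]), 0.71), (array([267. , 269.1]), 0.68)]
top lever_pad [(array([273.8, 272.3]), 0.83)]
top caddy [(array([211.2, 273. ]), 0.68), (array([273.5, 269. ]), 0.4)]
top pod [(array([291.5, 166.7]), 0.66), (array([275. , 220.7]), 0.65), (array([199.9, 220.4]), 0.58)]
top lid [(array([171.4, 278.2]), 0.55), (array([308. , 342.4]), 0.48)]
```

View pics/scene0.png

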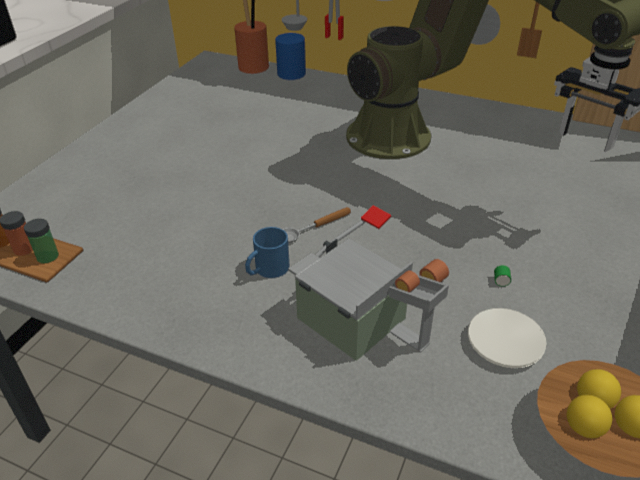

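View pics/top0.png

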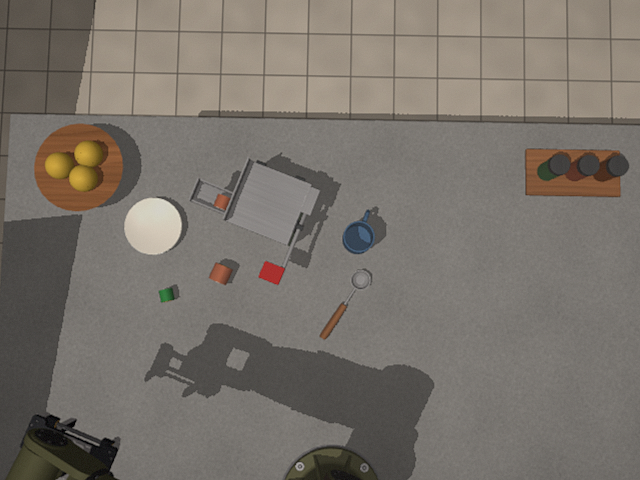

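Run:
```python
from h import *
np.set_printoptions(precision=4,suppress=True)
p=tri([("scene",(214.8,375.7)),("top",(273.8,272.3))]);print("pad",p,proj("scene",p),proj("top",p), atz("top",(273.8,272.3),.139))
c=tri([("scene",(318.9,350.2)),("top",(211.2,273))]);print("caddy",c,proj("scene",c),proj("top",c))
print("caddy0",atz("scene",(318.9,350.2),0),atz("top",(211.2,273),0))
c=tri([("scene",(297.1,323.1)),("top",(171.4,278.2))]);print("lid",c,atz("top",(171.4,278.2),.11))
c=tri([("scene",(281.9,409.8)),("top",(199.9,220.4))]);print("pod",c)
```

```text
pad [0.5426 0.1475 0.1343] (np.float64(214.82360714818748), np.float64(375.0030833872538)) (np.float64(274.0084805512309), np.float64(271.7027611902083)) [0.543  0.1457 0.139 ]
caddy [ 0.7076  0.1603 -0.014 ] (np.float64(318.896791579525), np.float64(350.5461461293894)) (np.float64(211.10331149404885), np.float64(273.25840319721414))
caddy0 [ 0.7201  0.1642 -0.    ] [0.7056 0.1598 0.    ]
lid [0.7875 0.1376 0.1137] [0.7871 0.1405 0.11  ]
pod [0.7118 0.273  0.136 ]
```

Run:
```python
from h import *
np.set_printoptions(precision=4,suppress=True)
for n,c in(("scene0",(370,270)),("top0",(265,215))):
    im=cv2.imread(f"pics/{n}.png"); x,y=c
    cv2.imwrite(f"pics/{n}c.png",cv2.resize(im[y-75:y+75,x-100:x+100],None,fx=4,fy=4,interpolation=cv2.INTER_CUBIC))
obs=[]
for n in("scene","top"):
    im=cv2.imread(f"pics/{n}0.png").astype(int); m=(im[...,2]>130)&(im[...,1]<50)&(im[...,0]<50)
    if n=="scene": m[:150]=0
    k,l,s,ce=cv2.connectedComponentsWithStats(m.astype(np.uint8)); i=1+np.argmax(s[1:,4]); print(n,s[i],ce[i]); obs.append((n,(ce[i][1],ce[i][0])))
    if n=="top": print(cv2.minAreaRect(np.argwhere(l==i)[:,::-1].astype(np.float32)))
print(tri(obs),atz(*obs[1],.139))
q=[atz("top",rc,.114) for rc in((160,250),(186,319),(243,295),(218,228))]; print(q)
for a,b in((3,0),(2,1)): d=q[a]-q[b]; print(np.degrees(np.arctan2(-d[1],-d[0])),np.linalg.norm(d))
for a,b in((1,0),(2,3)): d=q[a]-q[b]; print(np.degrees(np.arctan2(-d[1],-d[0])),np.linalg.norm(d))
K,R,t=cam("wrist"); o=sensors.get_obs(); c=-R.T@t
from scipy.spatial.transform import Rotation as Ro
print("wristcam in tool",Ro.from_euler("xyz",o["eef_rot"]).inv().apply(c-o["ee_pos"]))
```

```text
scene [361 206  30  21 328] [375.6494 216.2073]
top [259 262  25  22 254] [271.2638 272.5669]
((271.2931213378906, 272.5172424316406), (20.6121826171875, 16.712581634521484), 21.801410675048828)
[0.5457 0.1493 0.1334] [0.5458 0.1482 0.139 ]
[array([0.8124, 0.2078, 0.114 ]), array([0.7532, 0.0428, 0.114 ]), array([0.6169, 0.0964, 0.114 ]), array([0.6729, 0.2557, 0.114 ])]
-18.924931445311103 0.14750984174166828
-21.47347682347143 0.146494515534666
70.28098989466899 0.1753738958910606
70.644023591158 0.16884782949166305
wristcam in tool [ 0.0772 -0.0008  0.0203]
```

View pics/scene0c.png

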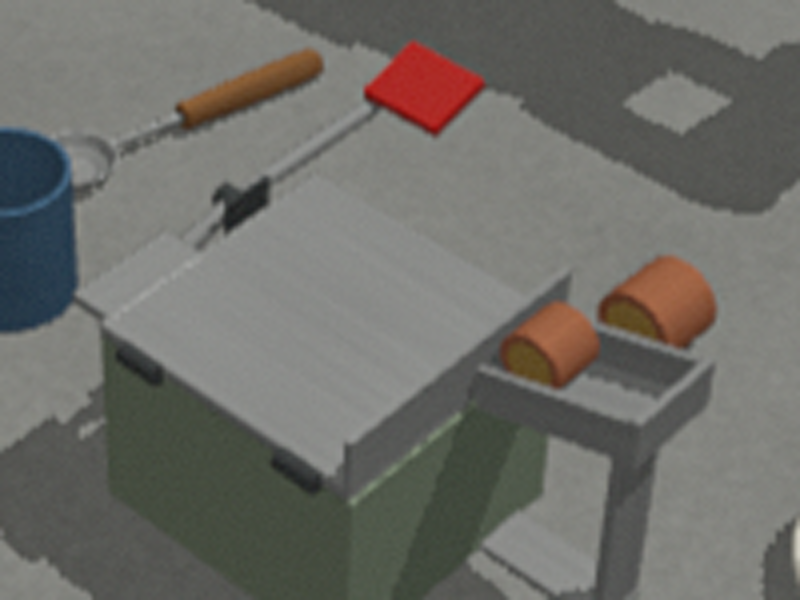

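View pics/top0c.png

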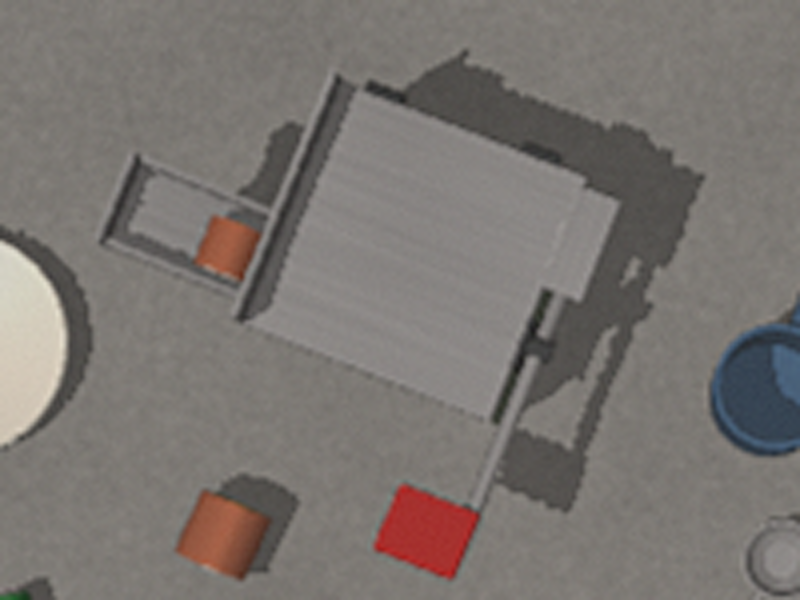

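In the scene view the look-alikes are the copper pod on the chute (281,408), a larger copper one on the worktop (270,434) and a green one (275,503). The chute one is the pod. I will touch only the red pad at (215,375), and its tilt and lever arm match the description.

Emit:
arm_command(plan=[1,0.2,-0.211,0,0,1,0.4,-0.422,0,0,1,0.863,-0.911,0,0,1,0.863,-0.911,0,0,1,0.863,-0.911,0,0,1,0.863,-0.911,0,0,1,0.863,-0.911,0,0,1,0.863,-0.911,0,0,1,0.863,-0.911,0,0,1,0.863,-0.911,0,0,1,0.863,-0.911,0,0,1,0.863,-0.911,0,0,1,0.863,-0.911,-0.05,0,1,0.863,-0.911,-0.09,0,1,0.863,-0.911,-0.09,0,1,0.863,-0.911,-0.09,0], newtons=20)

```text
time_s: 2.1
ee_pos: [0.542, 0.1499, 0.3693]
eef_rot: [3.141, 0.0, 2.776]
force: [0.4, -0.5, -0.1]
grip_width: 0.0004
```

Run:
```python
from h import *
o=sensors.get_obs(); print(o["time_s"],o["ee_pos"],o["eef_rot"],o["force"],o["grip_width"])
im=vision.camera("scene")
cv2.imwrite("pics/s1.png",cv2.resize(im[100:400,240:560],None,fx=2,fy=2,interpolation=cv2.INTER_CUBIC))
im=vision.camera("wrist"); cv2.imwrite("pics/w1.png",im)
print(proj("wrist",[.5455,.148,.139]), proj("wrist",o["ee_pos"]+[0,0,-.199]))
r=vision.pinpoint("lever_pad","wrist"); print(r)
for a in r: print(atz("wrist",a["at"],.139))
```

```text
2.1 [0.54200242 0.14990289 0.36931399] [3.14135938e+00 1.63316360e-04 2.77601403e+00] [ 0.43159173 -0.54072784 -0.08121793] 0.00037421402500335935
(np.float64(279.9580815047885), np.float64(320.7677121407503)) (np.float64(295.7482384792613), np.float64(321.99223584061264))
[{'at': [285.0, 323.8], 'confidence': 0.77}]
[0.54894736 0.1483632  0.139     ]
```

View pics/s1.png

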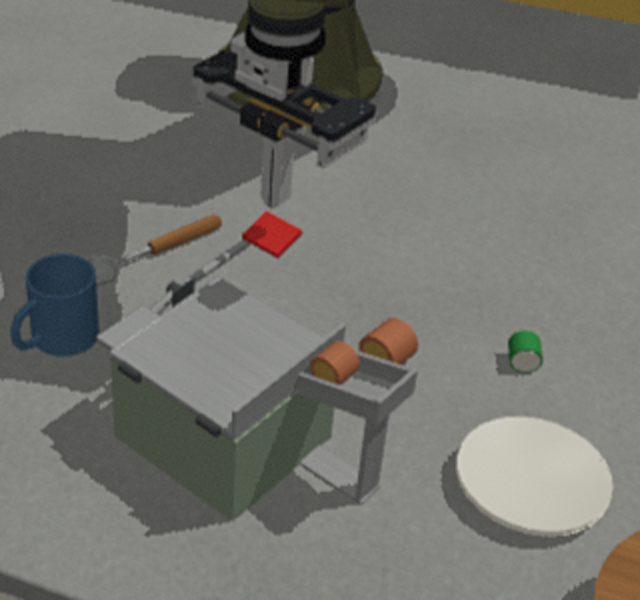

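View pics/w1.png

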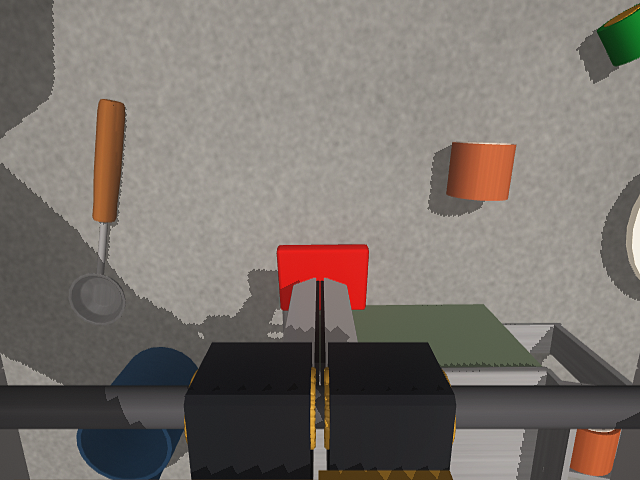

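Fingers are closed and centred above the red pad, with the jaw line parallel to it. The pod is waiting on the chute. Now the first part of the press, checking the force.

Emit:
arm_command(plan=[1,0,0,-0.03,0,1,0,0,-0.055,0,1,0,0,-0.073,0,1,0,0,-0.085,0,1,0,0,-0.097,0,1,0,0,-0.11,0])

```text
time_s: 2.85
ee_pos: [0.5425, 0.149, 0.3244]
eef_rot: [3.141, 0.0, 2.775]
force: [-2.0, -0.1, 1.8]
grip_width: 0.0006
```

Emit:
arm_command(plan=[1,0,0,-0.012,0,1,0,0,-0.024,0,1,0,0,-0.036,0,1,0,0,-0.047,0,1,0.002,-0.001,-0.058,0,1,0.004,-0.001,-0.069,0,1,0.006,-0.002,-0.08,0,1,0.009,-0.003,-0.092,0,1,0.013,-0.005,-0.104,0,1,0.017,-0.006,-0.115,0,1,0.021,-0.008,-0.126,0,1,0.021,-0.008,-0.126,0,1,0.021,-0.008,-0.126,0,1,0.021,-0.008,-0.126,0,1,0.021,-0.008,-0.126,0,1,0.021,-0.008,-0.126,0])

```text
time_s: 4.45
ee_pos: [0.5507, 0.1458, 0.2743]
eef_rot: [-3.141, -0.0, 2.775]
force: [-1.4, 1.5, 1.6]
grip_width: 0.0003
```

Run:
```python
from h import *
o=sensors.get_obs(); print(o["time_s"],o["ee_pos"],o["force"])
im=vision.camera("scene")
cv2.imwrite("pics/s2.png",cv2.resize(im[150:380,250:530],None,fx=2.5,fy=2.5,interpolation=cv2.INTER_CUBIC))
im=vision.camera("top")
cv2.imwrite("pics/t2.png",cv2.resize(im[130:330,130:400],None,fx=2.5,fy=2.5,interpolation=cv2.INTER_CUBIC))
```

```text
4.45 [0.55074189 0.14584163 0.27428299] [-1.42315741  1.5235641   1.61564168]
```

View pics/s2.png

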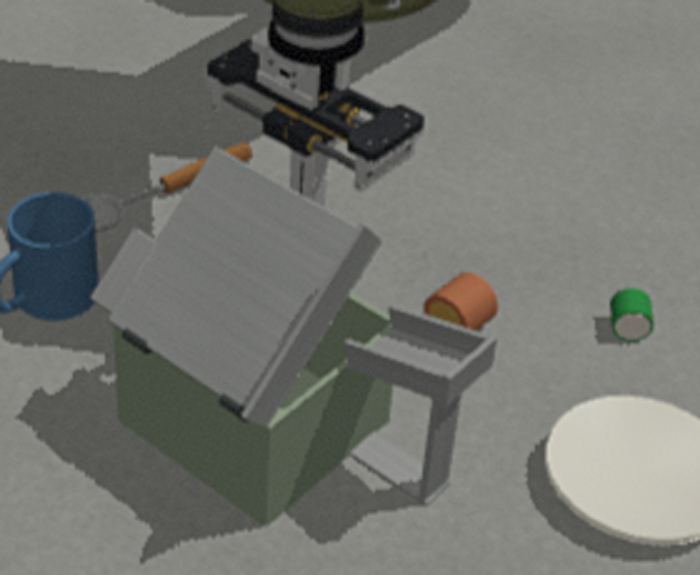

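View pics/t2.png

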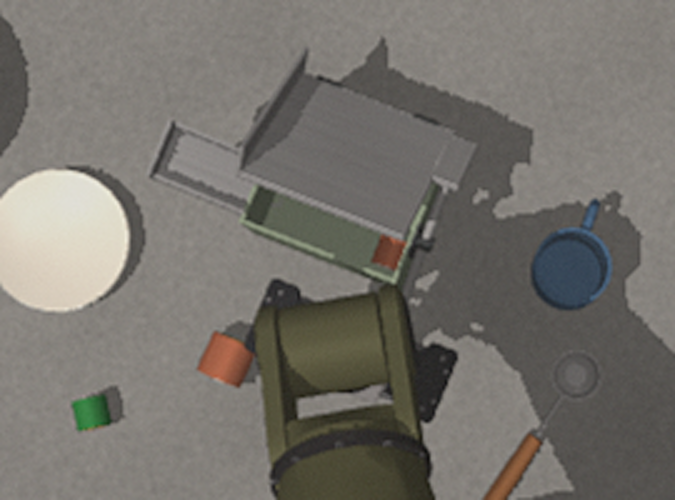

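The pod lies inside the caddy (red-brown in the opening near (388,250) of the top crop), the chute is empty and the lid is clear of the gripper. Now easing up over about 3 s.

Emit:
arm_command(plan=[1,-0.001,0,0.006,0,1,-0.004,0.002,0.012,0,1,-0.006,0.002,0.017,0,1,-0.008,0.003,0.023,0,1,-0.01,0.004,0.029,0,1,-0.012,0.005,0.035,0,1,-0.014,0.005,0.04,0,1,-0.015,0.006,0.046,0,1,-0.016,0.006,0.052,0,1,-0.017,0.007,0.058,0,1,-0.018,0.007,0.063,0,1,-0.019,0.007,0.069,0,1,-0.02,0.008,0.075,0,1,-0.021,0.008,0.081,0,1,-0.021,0.008,0.086,0,1,-0.021,0.008,0.092,0,1,-0.021,0.008,0.098,0,1,-0.021,0.008,0.104,0,1,-0.021,0.008,0.109,0,1,-0.021,0.008,0.115,0])

```text
time_s: 6.55
ee_pos: [0.5424, 0.149, 0.3203]
eef_rot: [-3.141, -0.0, 2.775]
force: [-1.7, 1.7, 1.6]
grip_width: 0.0005
```

Emit:
arm_command(plan=[1,0,0,0.005,0,1,0,0,0.01,0,1,0,0,0.015,0,1,0,0,0.02,0,1,0,0,0.0235,0,1,0,0,0.027,0,1,0,0,0.0305,0,1,0,0,0.034,0,1,0,0,0.0375,0,1,0,0,0.041,0,1,0,0,0.0445,0,1,0,0,0.048,0,1,0,0,0.051,0,1,0,0,0.054,0,1,0,0,0.058,0])

```text
time_s: 8.05
ee_pos: [0.5423, 0.1491, 0.3432]
eef_rot: [-3.141, -0.001, 2.775]
force: [0.2, -0.0, 0.0]
grip_width: -0.0001
```

Emit:
arm_command(plan=[1,0,0,0.02,0,1,0,0,0.06,0,1,0,0,0.12,0,1,-0.1,0.1,0.2,0,1,-0.2,0.2,0.25,0,1,-0.35,0.35,0.25,0,1,-0.5,0.5,0.25,0,1,-0.5,0.5,0.25,0,1,-0.5,0.5,0.25,0,1,-0.5,0.5,0.25,0,1,-0.5,0.5,0.25,0])

```text
time_s: 9.15
ee_pos: [0.342, 0.3493, 0.4438]
eef_rot: [3.141, 0.0, 2.777]
force: [-0.4, 0.7, -0.4]
grip_width: 0.0004
```

Run:
```python
from h import *
o=sensors.get_obs(); print(o["time_s"],o["ee_pos"],o["force"])
im=vision.camera("scene")
cv2.imwrite("pics/s3.png",cv2.resize(im[150:380,230:550],None,fx=2.5,fy=2.5,interpolation=cv2.INTER_CUBIC))
im=vision.camera("top")
cv2.imwrite("pics/t3.png",cv2.resize(im[130:350,110:400],None,fx=2.5,fy=2.5,interpolation=cv2.INTER_CUBIC))
a=cv2.imread("pics/top0.png").astype(int); b=im.astype(int)
```

```text
9.15 [0.34197762 0.34929784 0.44382994] [-0.37623458  0.65296304 -0.40365428]
```

View pics/s3.png

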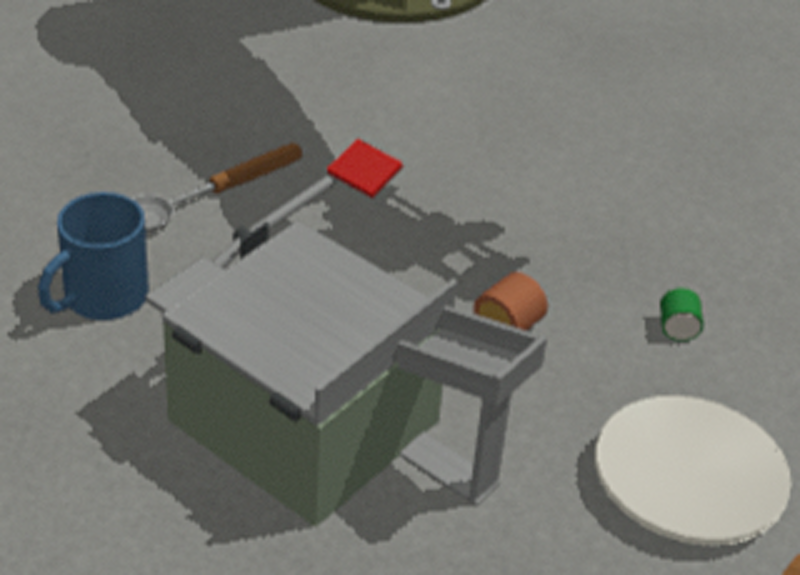

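View pics/t3.png

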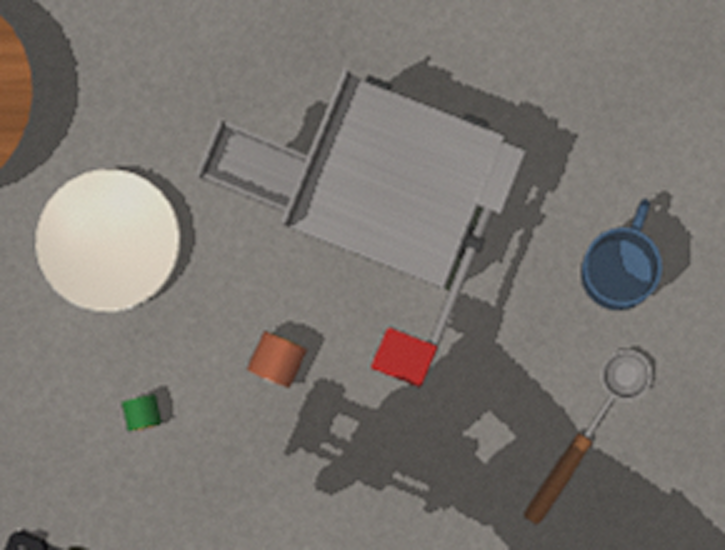

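The lid is shut, the chute is empty, the pad is back up and the bystanders have not moved. Handing in.

```bash
python3 -c "
from station import job
print(job.hand_in())"
```

```text
the job is handed in; nothing more can be done
None
```

The job is done and handed in, at about 9.3 s on the robot's clock against the limit of 43 s. I pressed the red pad down with closed fingers until the lid lifted and held it briefly. I then eased it up in a little over 3 s and moved the arm well clear.

- **Pod:** the picture taken with the lid open showed it lying inside the caddy. The last pictures show the chute empty.
- **Lid and lever:** the lid looks shut and the pad is back at its rest position. The force on the pad had faded to zero by the end of the slow lift, so the lever was not thrown back.
- **Other things:** the saucers, mug, spoon, larger copper pod and green pod look unmoved by eye in the last pictures. I did not measure their positions.
- **Forces:** the forces read at the end of each move stayed under about 3 N.
- **Position estimates:** estimates of the pad's position differed by 3 to 6 mm between the networks and the colour check, which was too little to matter on the 42 x 50 mm pad. No check failed.

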